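Count three flat batteries into the tray and shut it

ROBOT

A 7-joint arm with a two-finger parallel gripper is mounted at the origin on the work surface. World frame = base frame: x ahead of the robot, y to its left, z up, the work surface at z = 0. Lengths are in m, angles in degrees, forces in N, time in s.
With the tool pointing down it reaches from about 0.425 to 0.95 m from the base axis. Payload 4.7 kg.
Tool frame: the origin (TCP) lies where the fingers leave the gripper's body, on its centre line; the fingertips stand 70 mm ahead of it and the grasp point (between the pads) lies 51 mm ahead of it; z points along the fingers, y is the direction in which the jaws open and shut (so a half turn about z gives the same grasp; the last joint's range is limited). The gripper opens to 87 mm and grips with 3 to 60 N. Pads are 19 mm wide; open, the fingers measure 117 mm over their backs; the gripper's body (75 mm by 190 mm) begins 51 mm behind the grasp point.
Start: joints at [75.407, 26.849, -2.785, 87.806, 1.381, 65.374, -4.715], TCP at [0.151, -0.658, 0.292] pointing down, gripper open.
Joint ranges: [-148.3, 148.3], [-19.14, 114.17], [-79.39, 73.82], [5.75, 140.21], [-59.74, 239.74], [12.07, 113.84], [-152.46, 152.46]. Speed limits (degrees/s): [147.25, 147.25, 180, 180, 180, 180, 180].

INTERFACE

Orientations are given as [roll, pitch, yaw] about the fixed x, y, z axes, in that order (R = Rz(yaw) Ry(pitch) Rx(roll)).
In Python, from bench import arm, eyes gives the robot as it stands. The module is installed in compiled form; this text tells all that it offers.
- The arm moves only by the shell command python3 -m pendant 'ROWS' [FORCE]. ROWS is JSON, a list of rows, each a list of 7 numbers: the gripper command: -1 is fully open, 1 is shut, values between are in proportion, then the shift along the tool's x, y, z in mm, then the turn, a rotation vector about the tool's x, y, z in rad. A call has 1 to 20 rows; each row is the pose to reach, as a shift and turn from the pose commanded when the call began, along the tool's axes at that moment; what a row does not reach only later rows make up. A row lasts 1/10 s, in which the tool goes at most 50 mm and 8.59 degrees, less where a joint would pass 70% of its speed; a pose out of reach is approached as far as the arm can. A call with a gripper value outside its range is refused whole. The fingers move at their own pace and stop on an object; FORCE is the grip in N (left out, the last holds). Time passes only in rows, so rows that repeat a pose let the fingers close. It gives the time, the measured TCP pose, the force and the opening at its end, in the units of the state.
- arm.sense(): the state, without advancing time (a new reading comes with each control period).
- eyes.get_image(name): name is "scene" or "top" or "wrist"; returns (picture, depth): 480x640x3 uint8, blue, green, red; 480x640 float32, m along the optical axis (not along the pixel's ray), 0 where there is no reading.
- eyes.camera_params(name): a dict with "intrinsics" (3x3 intrinsics, pixels), "xyz" and "attitude" of the camera in the world; the wrist camera has in their place "tool_from_camera" (4x4, takes a point from camera to tool coordinates, whose origin is the TCP and whose axes are the flange's). Camera axes: x right, y up, looking along -z (the intrinsics and any distortion apply to the point x, -y, -z); pixel columns grow to the right and rows downward; lengths in m; the calibration is good to about 2 mm. A picture is of the moment at which its call begins: read the wrist's pose just before it. camera_params takes no time and is no camera call.
- arm.close_job(): hands the job in, once; it reports no verdict.
Trained networks look in the newest picture that a camera, given by its name, has taken for a name from the list of things; names that differ only in an ending like _2 or _b are one class to them, and where a whole thing is asked for, a point or a joint stands for the part that bears it (a point fixed in the world has none). Each returns a list of dicts, best first, with "confidence" (0 to 1); they miss things now and then, are a little off and sometimes report something else, mostly with a low value. They report only what shows in the picture. A call takes as long as a camera call.
- eyes.cut_out(target, camera): "pixels" (480x640 bool, what is visible of it) and "bbox" ([centre column, centre row, width, height] in pixels, round what is visible of it).
The state is a dict: "clock": time; "joint_positions": joint angles; "joint_velocities": joint speeds; "tau": joint torques, N m; "position": TCP position; "orientation": TCP orientation; "force": force on the tool from outside, world axes, zero at the start; "wrist_torque": the same for the moment, N m; "finger_gap": finger opening in m.
Only numpy, scipy, OpenCV 4.12 (cv2) and the standard library are available. Lean on these libraries where they do the work, as an engineer would, in place of code of your own. Each camera call takes 0.05 s, during which the arm holds its last target. There are 200 camera calls.

TASK

Three flat block batteries and one round cell share the raised deck of the green counting tray on the signals desk. Slide the three flat batteries off the deck into the trough beside it, without picking them up, then shut the trough's hinged lid fully over them. Leave the round cell standing where it is on the deck, and do not disturb the other things on the desk.

Things in the scene. Friction and masses are not known exactly. Their poses are not given: they have to be found in the camera images.
- tray: The counting tray, fixed to the table: green, 220 mm (its x) by 380 mm (its y). Origin at the centre of its underside; z up; its -x side faces the robot, turned by at most 0.15 rad. A trough runs along the robot's side, a raised deck lies beyond it. Four pieces share the deck, in a row along y.
- trough_floor (a point): Centre of the trough's floor, 10 mm above the table; axes as the tray's. The trough's inside spans 45 mm either way in x (tray x = -102 to -12 mm) and 182 mm either way in y; its walls and rim reach 44 mm above the table.
- deck_top (a point): Centre of the deck's flat top, 44 mm above the table; axes as the tray's. The deck spans 61 mm either way in x (tray x = -12 to 110 mm), with no rim at the trough nor at the back. At its ends (182 mm either way in y) rims stand 14 mm high. The pieces lie about 45 and 135 mm either side of it in y (tray x = 45 +-12 mm); which is where changes.
- lid (a joint): Lid angle, rad: 0 fully shut, flat on the rim; starts open at 1.6 to 1.8 (about upright, leaning to the robot; stop 1.95). Plain green panel, no handle: 108 mm from hinge to free edge, 376 mm long, 8 mm thick, 0.2 kg. Hinged along the trough's rim nearest the robot. A stiff hinge: it stays at any angle (0.5 to 3 N at the free edge moves it), so push it right down.
- lid_hinge (a point): The middle of the lid's hinge line, at tray x = -110 mm, y = 0, 44 mm above the table. Axes as the tray's. The shut lid's underside lies at this height and reaches from here towards +x, its top 8 mm higher.
- lid_edge (a point): The middle of the lid's free edge, on its outer face (the top when shut, the robot's side when open). It moves with the lid: 108 mm from the hinge along the lid and 8 mm out.
- flat_1: A flat battery: a plain block 67 mm (its x) by 62 mm (its y) by 22 mm thick (its z), 0.1 to 0.2 kg, black ends and a cardboard-brown sleeve, with two small brass strips on top. Origin at its centre (55 mm above the table as it lies flat on the deck). It starts flat on the deck, its x within about 0.15 rad of the tray's x.
- flat_2: A flat battery: a plain block 67 mm (its x) by 62 mm (its y) by 22 mm thick (its z), 0.1 to 0.2 kg, black ends and a cardboard-brown sleeve, with two small brass strips on top. Origin at its centre (55 mm above the table as it lies flat on the deck). It starts flat on the deck, its x within about 0.15 rad of the tray's x.
- flat_3: A flat battery: a plain block 67 mm (its x) by 62 mm (its y) by 22 mm thick (its z), 0.1 to 0.2 kg, black ends and a cardboard-brown sleeve, with two small brass strips on top. Origin at its centre (55 mm above the table as it lies flat on the deck). It starts flat on the deck, its x within about 0.15 rad of the tray's x.
- round_cell: The round cell, standing upright on the deck: a cylinder 34 mm across and 58 mm tall with a 3 mm brass nub on top, 0.14 kg. Origin at the centre of its underside, z up along its axis. It stays where it is.
- screwdriver: Bystander: a loose wooden-handled screwdriver lying on the table, to the left of the tray.
- glasses_case: Bystander: a closed black spectacles case, 160 by 62 by 38 mm, to the right of the tray. Origin at the centre of its underside.
- lantern_battery: Bystander: a grey square lantern battery, 67 by 67 by 108 mm tall, to the right of the tray and further back. Origin at the centre of its underside.
- mug: Bystander: a white mug, 80 mm across and 90 mm tall, to the left of the tray. Origin at the centre of its underside.
- carpenter_pencil: Bystander: a flat wooden pencil, 164 mm long, 12 mm wide and 8 mm thick, lying on the table behind the tray, along the table's y. Origin about at its middle, on its underside.

How it is judged:
By the outcome, as a careful person would: the job done as asked, in the order asked, and still so for the second after the job is handed in, with the robot touching nothing.
It also fails if it takes over 67 s, if anything falls off the work surface, if the arm or the gripper's body presses on something with over 40 N, if the wrist force passes 120 N, or if a joint passes its speed limit or range.

## Working session

There is one attempt and no reset: what is moved stays moved. The work goes in short steps, Python scripts to look and compute and a shell command to move; the robot and the scene stay as the last step left them, time stands still between calls to the robot, and variables do not carry over. Pictures are saved under pics/ and viewed, about 8 in all and at most 12, crops included, and the job is handed in when it is done.

```bash
mkdir -p pics
cat > h.py <<'E'
import numpy as np,cv2
from bench import arm,eyes
from scipy.spatial.transform import Rotation as R
def rot(a): 
    a=np.array(a,float)
    return a if a.shape==(3,3) else R.from_euler('xyz',a,degrees=True).as_matrix()
def cloud(name):
    s=arm.sense(); im,d=eyes.get_image(name); p=eyes.camera_params(name); K=np.array(p['intrinsics'])
    v,u=np.mgrid[:480,:640]
    X=np.stack([(u-K[0,2])/K[0,0]*d,-(v-K[1,2])/K[1,1]*d,-d],-1)
    if 'xyz' in p: W=X@rot(p['attitude']).T+np.array(p['xyz'])
    else:
        T=np.array(p['tool_from_camera']); W=(X@T[:3,:3].T+T[:3,3])@rot(s['orientation']).T+np.array(s['position'])
    W[d==0]=np.nan
    return im,W
E
python3 - <<'E'
from h import *
s=arm.sense();print({k:np.round(v,3) for k,v in s.items()})
for n in('scene','top'):
    im,W=cloud(n);cv2.imwrite(f'pics/{n}0.png',im);np.save(f'{n}0.npy',W);print(n,eyes.camera_params(n))
    for t in('tray','flat_1','round_cell','lid','mug','screwdriver','glasses_case','lantern_battery','carpenter_pencil'):
        for o in eyes.cut_out(t,n)[:4]:
            P=W[o['pixels']];P=P[~np.isnan(P[:,0])]
            if len(P):print(t,round(o['confidence'],2),np.round(o['bbox']),np.round(np.median(P,0),3),np.round(np.percentile(P,2,0),3),np.round(np.percentile(P,98,0),3))
E
```

```text
{'clock': np.float64(0.0), 'joint_positions': array([75.407, 26.898, -2.784, 87.876,  1.38 , 65.373, -4.715]), 'joint_velocities': array([ 0.043,  0.012, -0.044, -0.003,  0.099,  0.011,  0.002]), 'tau': array([-0.0000e+00, -5.0798e+01, -8.1000e-02, -2.3615e+01, -6.1000e-02,
        3.8000e-02,  0.0000e+00]), 'position': array([ 0.151, -0.657,  0.291]), 'orientation': array([-1.79888e+02,  3.00000e-03,  1.29390e+01]), 'force': array([-0.396, -0.167,  0.158]), 'wrist_torque': array([ 0.003,  0.   , -0.004]), 'finger_gap': np.float64(0.087)}
scene {'intrinsics': array([[503.23420828,   0.        , 318.5077234 ],
       [  0.        , 503.23420828, 239.38325307],
       [  0.        ,   0.        ,   1.        ]]), 'xyz': array([1.2866428 , 0.29498579, 0.86595532]), 'attitude': array([ 43.93312396,   0.55302583, 111.15253379])}
tray 0.79 [338. 248. 203. 167.] [0.5   0.063 0.043] [ 0.457 -0.133  0.006] [0.699 0.235 0.147]
flat_1 0.91 [268. 249.  32.  32.] [ 0.631 -0.087  0.065] [ 0.593 -0.12   0.046] [ 0.658 -0.06   0.068]
flat_1 0.68 [303. 263.  39.  32.] [0.644 0.003 0.065] [ 0.602 -0.0
[... 1938 characters left out ...]
] [0.431 0.416 0.046] [0.396 0.36  0.001] [0.469 0.458 0.09 ]
screwdriver 0.67 [110. 241.  98.  23.] [0.605 0.354 0.022] [ 0.59   0.3   -0.002] [0.624 0.44  0.027]
glasses_case 0.78 [495. 325.  85.  42.] [ 0.43  -0.365  0.035] [ 0.394 -0.445  0.02 ] [ 0.466 -0.294  0.039]
lantern_battery 0.84 [493. 240.  57.  47.] [ 0.583 -0.356  0.097] [ 0.549 -0.403  0.001] [ 0.624 -0.333  0.106]
lantern_battery 0.4 [278. 252. 222. 125.] [0.555 0.057 0.042] [ 0.454 -0.136  0.006] [0.694 0.232 0.149]
carpenter_pencil 0.66 [298. 168.  76.   9.] [0.762 0.012 0.007] [ 0.754 -0.064 -0.   ] [0.77  0.084 0.01 ]
carpenter_pencil 0.47 [ 86. 327.  72.  49.] [0.431 0.416 0.046] [0.397 0.36  0.002] [0.468 0.449 0.09 ]
```

Run:
```python
from h import *
W=np.load('top0.npy').reshape(-1,3);S=np.load('scene0.npy').reshape(-1,3)
W=np.vstack([W,S]);W=W[~np.isnan(W[:,0])]
d=W[(abs(W[:,2]-.044)<.003)&(W[:,0]>.53)&(W[:,0]<.72)&(abs(W[:,1]-.05)<.25)]
# deck front edge & back edge per y bin
for nm,lo in(('front',0.5),('back',99.5)):
    ys=np.arange(-.12,.23,.01);e=[np.percentile(d[abs(d[:,1]-y)<.005][:,0],lo) for y in ys]
    k,r=np.polyfit(ys,e,1),None;print(nm,k,np.round(e,3)[::4])
l=W[(W[:,2]>.07)&(W[:,2]<.14)&(W[:,0]>.42)&(W[:,0]<.5)&(abs(W[:,1]-.05)<.2)]
A=np.c_[l[:,1:],np.ones(len(l))];c=np.linalg.lstsq(A,l[:,0],rcond=None)[0];print('lid x=ay+bz+c',c,np.ptp(l[:,1]),l[:,1].min(),l[:,1].max())
f=W[(abs(W[:,2]-.066)<.003)&(W[:,0]>.57)&(W[:,0]<.7)&(abs(W[:,1]-.05)<.2)]
for yc in(-.092,0,.183):
    q=f[abs(f[:,1]-yc)<.045][:,:2].astype(np.float32);print(cv2.minAreaRect(q))
r=W[(W[:,2]>.09)&(abs(W[:,0]-.644)<.03)&(abs(W[:,1]-.095)<.03)];print('cell',r.min(0),r.max(0),np.median(r,0))
rim=W[(abs(W[:,2]-.058)<.003)&(W[:,0]>.56)&(W[:,0]<.7)];print('rims',[ (np.median(q[:,1]),q[:,1].min(),q[:,1].max()) for q in(rim[rim[:,1]<-.125],rim[rim[:,1]>.222])])
a=cv2.imread('pics/top0.png')[120:380];cv2.imwrite('pics/v1.png',a)
```

```text
front [0.00852499 0.57678793] [0.575 0.577 0.577 0.576 0.578 0.577 0.578 0.578 0.579]
back [0.00686475 0.69759407] [0.696 0.698 0.697 0.697 0.697 0.698 0.699 0.699 0.699]
lid x=ay+bz+c [ 0.0072383  -0.18293557  0.48504734] 0.3768875382108952 -0.1382981021840162 0.23858943602687901
((0.6240289807319641, -0.09152629971504211), (0.06874928623437881, 0.06535446643829346), 2.6481637954711914)
((0.6372984051704407, -0.0001741461455821991), (0.06836196035146713, 0.0645788237452507), 3.958573579788208)
((0.6259809732437134, 0.1847359836101532), (0.06926162540912628, 0.06437383592128754), 7.816909313201904)
cell [0.62710669 0.07935097 0.09003735] [0.66239892 0.11327198 0.10687569] [0.6457575  0.0961132  0.10099273]
rims [(np.float64(-0.13907238491594628), np.float64(-0.4130855095448104), np.float64(-0.13168511966151342)), (np.float64(0.23707892058412272), np.float64(0.22888019825517308), np.float64(0.6549237504306844))]
```

View pics/v1.png

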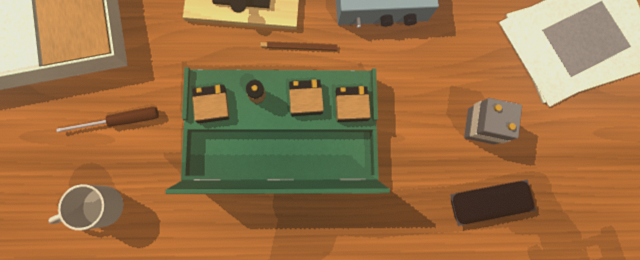

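View pics/scene0.png

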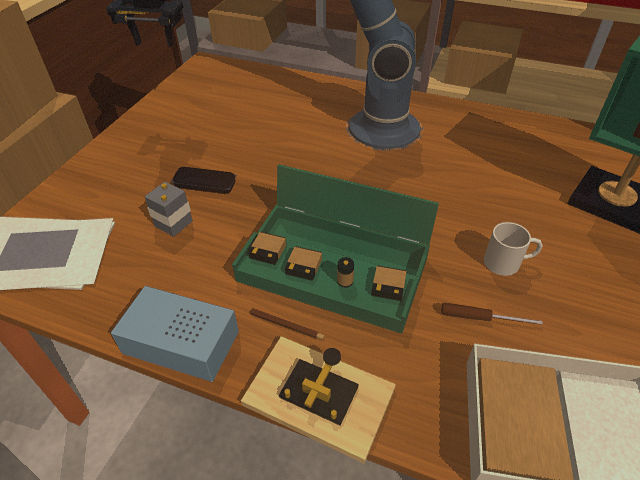

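Top view (crop offset 120 rows): flats at about (210,223), (306,220) and (353,225), the cell at (256,211). The lid is open on the robot's side and the trough is empty. The scene view agrees, and tray yaw is about -0.5°. I'll push with partly opened fingers from behind each flat.

```bash
python3 -m pendant '[[0.42,647,-432,60,0,0,0.234],[0.42,647,-432,60,0,0,0.234],[0.42,647,-432,60,0,0,0.234],[0.42,647,-432,60,0,0,0.234],[0.42,647,-432,60,0,0,0.234],[0.42,647,-432,60,0,0,0.234],[0.42,647,-432,60,0,0,0.234],[0.42,647,-432,60,0,0,0.234],[0.42,647,-432,60,0,0,0.234],[0.42,647,-432,60,0,0,0.234],[0.42,647,-432,60,0,0,0.234],[0.42,647,-432,60,0,0,0.234],[0.42,647,-432,60,0,0,0.234],[0.42,647,-432,60,0,0,0.234],[0.42,647,-432,60,0,0,0.234],[0.42,647,-432,60,0,0,0.234],[0.42,647,-432,60,0,0,0.234],[0.42,647,-432,60,0,0,0.234],[0.42,647,-432,60,0,0,0.234],[0.42,647,-432,60,0,0,0.234]]' 20
```

```text
clock: 3.0
position: [0.6843, -0.0942, 0.2325]
orientation: [179.9, 0.0, -0.6]
force: [-0.6, -0.4, -0.6]
finger_gap: 0.0251
```

```bash
python3 -m pendant '[[0.42,2,-2,40,0,0,0],[0.42,2,-2,80,0,0,0],[0.42,2,-2,100,0,0,0],[0.42,2,-2,111,0,0,0],[0.42,2,-2,111,0,0,0],[0.42,2,-2,111,0,0,0]]'
python3 -m pendant '[[0.42,-8,0,0,0,0,0],[0.42,-16,0,0,0,0,0],[0.42,-24,0,0,0,0,0],[0.42,-32,0,0,0,0,0],[0.42,-40,0,0,0,0,0],[0.42,-48,0,0,0,0,0],[0.42,-56,0,0,0,0,0],[0.42,-64,0,0,0,0,0],[0.42,-72,0,0,0,0,0],[0.42,-80,0,0,0,0,0],[0.42,-88,0,0,0,0,0],[0.42,-96,0,0,0,0,0],[0.42,-104,0,0,0,0,0],[0.42,-112,0,0,0,0,0],[0.42,-118,0,0,0,0,0],[0.42,-124,0,0,0,0,0],[0.42,-124,0,0,0,0,0],[0.42,-124,0,0,0,0,0]]'
python3 - <<'E'
from h import *
im,W=cloud('scene');cv2.imwrite('pics/v3.png',im[150:340,200:460])
E
```

```text
clock: 3.6
position: [0.6878, -0.0906, 0.1227]
orientation: [180.0, -0.1, -0.5]
force: [0.2, 0.5, 0.1]
finger_gap: 0.025
clock: 5.4
position: [0.5629, -0.089, 0.1212]
orientation: [180.0, 0.0, -0.5]
force: [0.0, 0.1, -0.6]
finger_gap: 0.0253
```

View pics/v3.png

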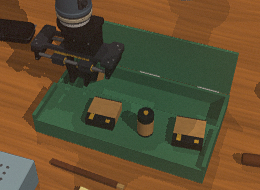

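```bash
python3 -m pendant '[[0.42,0,0,-40,0,0,0],[0.42,0,0,-80,0,0,0],[0.42,40,-28,-80,0,0,0],[0.42,80,-56,-80,0,0,0],[0.42,120,-90,-80,0,0,0],[0.42,132,-90,-80,0,0,0],[0.42,132,-90,-80,0,0,0],[0.42,132,-90,-40,0,0,0],[0.42,132,-90,-15,0,0,0],[0.42,132,-90,0,0,0,0],[0.42,132,-90,0,0,0,0],[0.42,132,-90,0,0,0,0]]'
python3 -m pendant '[[0.42,-8,0,0,0,0,0],[0.42,-16,0,0,0,0,0],[0.42,-24,0,0,0,0,0],[0.42,-32,0,0,0,0,0],[0.42,-40,0,0,0,0,0],[0.42,-48,0,0,0,0,0],[0.42,-56,0,0,0,0,0],[0.42,-64,0,0,0,0,0],[0.42,-72,0,0,0,0,0],[0.42,-80,0,0,0,0,0],[0.42,-88,0,0,0,0,0],[0.42,-96,0,0,0,0,0],[0.42,-104,0,0,0,0,0],[0.42,-112,0,0,0,0,0],[0.42,-120,0,0,0,0,0],[0.42,-126,0,0,0,0,0],[0.42,-132,0,0,0,0,0],[0.42,-132,0,0,0,0,0],[0.42,-132,0,0,0,0,0]]'
python3 - <<'E'
from h import *
im,W=cloud('scene');cv2.imwrite('pics/v4.png',im[150:340,200:460])
E
```

```text
clock: 6.65
position: [0.696, -0.0006, 0.1221]
orientation: [180.0, -0.1, -0.5]
force: [-0.2, -0.7, -0.2]
finger_gap: 0.0252
clock: 8.55
position: [0.5633, 0.0009, 0.121]
orientation: [180.0, 0.1, -0.5]
force: [0.1, 0.4, -1.0]
finger_gap: 0.0255
```

View pics/v4.png

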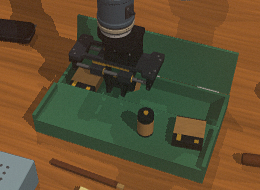

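```bash
python3 -m pendant '[[0.42,0,0,-40,0,0,0],[0.42,0,0,-85,0,0,0],[0.42,40,-30,-85,0,0,0],[0.42,80,-60,-85,0,0,0],[0.42,127,-90,-85,0,0,0],[0.42,127,-130,-85,0,0,0],[0.42,127,-170,-85,0,0,0],[0.42,127,-185,-85,0,0,0],[0.42,127,-185,-85,0,0,0],[0.42,127,-185,-40,0,0,0],[0.42,127,-185,-15,0,0,0],[0.42,127,-185,0,0,0,0],[0.42,127,-185,0,0,0,0],[0.42,127,-185,0,0,0,0]]'
python3 -m pendant '[[0.42,-8,0,0,0,0,0],[0.42,-16,0,0,0,0,0],[0.42,-24,0,0,0,0,0],[0.42,-32,0,0,0,0,0],[0.42,-40,0,0,0,0,0],[0.42,-48,0,0,0,0,0],[0.42,-56,0,0,0,0,0],[0.42,-64,0,0,0,0,0],[0.42,-72,0,0,0,0,0],[0.42,-80,0,0,0,0,0],[0.42,-88,0,0,0,0,0],[0.42,-96,0,0,0,0,0],[0.42,-104,0,0,0,0,0],[0.42,-112,0,0,0,0,0],[0.42,-120,0,0,0,0,0],[0.42,-127,0,0,0,0,0],[0.42,-127,0,0,0,0,0],[0.42,-127,0,0,0,0,0]]'
python3 -m pendant '[[0.42,0,0,-40,0,0,0],[0.42,20,0,-80,0,0,0],[0.42,60,0,-120,0,0,0],[0.42,100,0,-160,0,0,0],[0.42,140,0,-200,0,0,0],[0.42,180,0,-200,0,0,0],[0.42,180,0,-200,0,0,0]]'
python3 - <<'E'
from h import *
for n in('scene','top'):
    im,W=cloud(n);np.save(n+'1.npy',W)
    cv2.imwrite(f'pics/{n}1.png',cv2.resize(im[150:340,200:460] if n=='scene' else im[160:340,160:420],None,fx=2,fy=2))
    for t in('flat_1','round_cell'):
        for o in eyes.cut_out(t,n)[:4]:
            P=W[o['pixels']];P=P[~np.isnan(P[:,0])]
            if len(P):print(t,round(o['confidence'],2),np.round(o['bbox']),np.round(np.median(P,0),3),np.round(np.percentile(P,2,0),3),np.round(np.percentile(P,98,0),3))
E
```

```text
clock: 10.0
position: [0.6932, 0.1839, 0.1222]
orientation: [180.0, -0.1, -0.6]
force: [-0.3, 0.3, 0.8]
finger_gap: 0.0252
clock: 11.8
position: [0.5651, 0.186, 0.1212]
orientation: [180.0, 0.0, -0.5]
force: [1.3, 0.2, -0.6]
finger_gap: 0.025
clock: 12.5
position: [0.7503, 0.1828, 0.3223]
orientation: [-180.0, -0.3, -0.7]
force: [0.1, -1.0, -0.8]
finger_gap: 0.0251
flat_1 0.91 [288. 230.  28.  25.] [ 0.532 -0.083  0.031] [ 0.502 -0.117  0.012] [ 0.563 -0.057  0.034]
flat_1 0.67 [326. 239.  37.  22.] [0.537 0.008 0.031] [ 0.505 -0.024  0.022] [0.565 0.035 0.035]
flat_1 0.66 [404. 261.  30.  26.] [0.538 0.201 0.031] [0.507 0.175 0.018] [0.565 0.222 0.034]
round_cell 0.72 [345. 272.  18.  35.] [0.655 0.1   0.087] [0.63  0.082 0.043] [0.662 0.114 0.104]
round_cell 0.35 [286. 230.  33.  26.] [ 0.532 -0.084  0.031] [ 0.501 -0.118  0.01 ] [ 0.563 -0.057  0.034]
flat_1 0.77 [304. 272.  35.  34.] [ 0.539 -0.008  0.031] [ 0.502 -0.029  0.028] [0.567 0.024 0.034]
```

View pics/scene1.png

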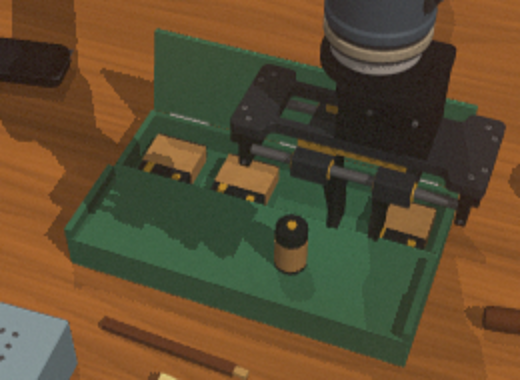

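View pics/top1.png

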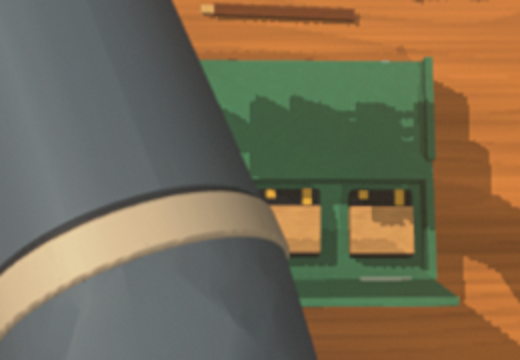

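All three flats lie flat in the trough (tops at z≈0.031 m) and the cell at scene crop (290,245) is unmoved. Next I'll go behind the lid at y≈0.15.

```bash
python3 -m pendant '[[0.42,-40,5,20,0,0,0],[0.42,-80,10,20,0,0,0],[0.42,-120,15,20,0,0,0],[0.42,-160,20,20,0,0,0],[0.42,-200,25,20,0,0,0],[0.42,-240,30,20,0,0,0],[0.42,-280,37,20,0,0,0],[0.42,-320,37,20,0,0,0],[0.42,-320,37,20,0,0,0],[0.42,-320,37,20,0,0,0],[0.42,-320,37,20,0,0,0]]'
```

```text
clock: 13.9
position: [0.4255, 0.1502, 0.3016]
orientation: [-180.0, -0.1, -0.5]
force: [-0.6, 0.4, -0.1]
finger_gap: 0.0252
```

```bash
python3 -m pendant '[[0.42,0,0,40,0,0,0],[0.42,0,0,80,0,0,0],[0.42,0,0,105,0,0,0],[0.42,0,0,116,0,0,0],[0.42,0,0,116,0,0,0],[0.42,0,0,116,0,0,0]]'
python3 - <<'E'
from h import *
im,W=cloud('scene');cv2.imwrite('pics/v7.png',im[120:340,200:500])
E
```

```text
clock: 14.5
position: [0.4261, 0.1506, 0.186]
orientation: [-180.0, -0.1, -0.5]
force: [0.1, -0.3, 0.4]
finger_gap: 0.025
```

View pics/v7.png

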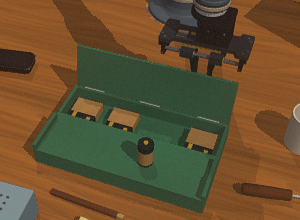

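The view shows the fingers on the robot's side of the lid, clear of it. Now I'll sweep the lid over.

```bash
python3 -m pendant '[[0.42,10,0,0,0,0,0],[0.42,20,0,0,0,0,0],[0.42,28,0,1,0,0,0],[0.42,35,0,2,0,0,0],[0.42,43,0,2,0,0,0],[0.42,51,0,3,0,0,0],[0.42,59,0,4,0,0,0],[0.42,67,0,7,0,0,0],[0.42,75,0,10,0,0,0],[0.42,82,0,13,0,0,0],[0.42,89,0,18,0,0,0],[0.42,95,0,24,0,0,0],[0.42,100,0,30,0,0,0],[0.42,105,0,38,0,0,0],[0.42,109,0,46,0,0,0],[0.42,109,0,46,0,0,0]]'
python3 - <<'E'
from h import *
im,W=cloud('scene');cv2.imwrite('pics/v8.png',im[120:340,200:500])
E
```

```text
clock: 16.15
position: [0.5343, 0.149, 0.138]
orientation: [180.0, 0.0, -0.5]
force: [-0.1, -0.3, -0.2]
finger_gap: 0.0253
```

View pics/v8.png

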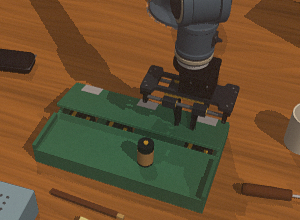

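The lid is nearly down. Now I'll press it shut nearer its free edge.

```bash
python3 -m pendant '[[0.42,6,0,4,0,0,0],[0.42,12,0,8,0,0,0],[0.42,18,0,11,0,0,0],[0.42,24,0,14,0,0,0],[0.42,26,0,16,0,0,0],[0.42,26,0,17,0,0,0],[0.42,26,0,17,0,0,0]]'; python3 -m pendant '[[0.42,0,0,1,0,0,0],[0.42,0,0,1,0,0,0],[0.42,0,0,1,0,0,0]]'
```

```text
clock: 16.9
position: [0.5602, 0.149, 0.1222]
orientation: [180.0, -0.0, -0.5]
force: [-1.1, 0.3, 0.1]
finger_gap: 0.0252
clock: 17.2
position: [0.5601, 0.1491, 0.1221]
orientation: [180.0, -0.0, -0.5]
force: [-1.4, -0.4, 5.5]
finger_gap: 0.0253
```

```bash
python3 -m pendant '[[0.42,0,0,1,0,0,0],[0.42,0,0,2,0,0,0],[0.42,0,0,2,0,0,0],[0.42,0,0,2,0,0,0]]'; python3 -m pendant '[[0.42,0,0,-20,0,0,0],[0.42,0,0,-60,0,0,0],[0.42,0,0,-100,0,0,0],[0.42,0,0,-140,0,0,0],[0.42,0,0,-140,0,0,0]]'
```

```text
clock: 17.6
position: [0.5601, 0.1491, 0.122]
orientation: [180.0, -0.1, -0.5]
force: [-5.8, -2.8, 18.0]
finger_gap: 0.0253
clock: 18.1
position: [0.5624, 0.1504, 0.2654]
orientation: [-179.8, -0.7, -0.5]
force: [0.5, -0.1, 0.7]
finger_gap: 0.0248
```

Solid stop with 18 N. I'll move clear and check.

```bash
python3 -m pendant '[[0.42,-20,40,-20,0,0,0],[0.42,-40,80,-40,0,0,0],[0.42,-60,120,-40,0,0,0],[0.42,-80,160,-40,0,0,0],[0.42,-90,200,-40,0,0,0],[0.42,-100,240,-40,0,0,0],[0.42,-110,280,-40,0,0,0],[0.42,-120,320,-40,0,0,0],[0.42,-130,360,-40,0,0,0],[0.42,-140,400,-40,0,0,0],[0.42,-140,440,-40,0,0,0],[0.42,-140,440,-40,0,0,0],[0.42,-140,440,-40,0,0,0]]'
python3 - <<'E'
from h import *
for n in('scene','top'):
    im,W=cloud(n);cv2.imwrite(f'pics/{n}9.png',im)
    W0=np.load(n+'0.npy')
    for t in('round_cell','lid','mug','screwdriver','glasses_case','lantern_battery','carpenter_pencil','flat_1'):
        for o in eyes.cut_out(t,n)[:1]:
            P=W[o['pixels']];P=P[~np.isnan(P[:,0])]
            if len(P):print(t,round(o['confidence'],2),np.round(o['bbox']),np.round(np.median(P,0),3))
    W=W.reshape(-1,3)
    for xl in(.50,.52,.54,.56,.575):
        print(xl,[np.round(np.nanmedian(W[(abs(W[:,0]-xl)<.006)&(abs(W[:,1]-y)<.02)][:,2]),4) for y in(-.1,.05,.2)])
E
```

```text
clock: 19.4
position: [0.4158, -0.29, 0.2985]
orientation: [-179.9, 0.1, -0.6]
force: [0.6, 0.2, -0.9]
finger_gap: 0.0253
round_cell 0.67 [345. 274.  18.  32.] [0.655 0.1   0.086]
lid 0.89 [344. 241. 175.  75.] [0.537 0.062 0.051]
mug 0.6 [512. 250.  60.  57.] [0.449 0.405 0.054]
screwdriver 0.76 [492. 313.  99.  21.] [0.612 0.359 0.019]
glasses_case 0.82 [205. 179.  61.  25.] [ 0.446 -0.363  0.034]
lantern_battery 0.74 [169. 209.  44.  54.] [ 0.605 -0.35   0.07 ]
carpenter_pencil 0.95 [288. 325.  75.  30.] [0.764 0.016 0.006]
0.5 [np.float64(0.0517), np.float64(0.0516), np.float64(0.0519)]
0.52 [np.float64(0.0509), np.float64(0.0509), np.float64(0.0513)]
0.54 [np.float64(0.0512), np.float64(0.0513), np.float64(0.0515)]
0.56 [np.float64(0.0513), np.float64(0.051), np.float64(0.0511)]
0.575 [np.float64(0.0514), np.float64(0.0512), np.float64(0.0511)]
round_cell 0.88 [255. 212.  20.  19.] [0.641 0.093 0.1  ]
lid 0.67 [279. 271. 198.  56.] [0.531 0.053 0.051]
mug 0.77 [ 87. 327.  72.  48.] [0.43  0.416 0.046]
screwdriver 0.75 [111. 240.  97.  21.] [0.607 0.345 0.022]
glasses_case 0.55 [491. 320.  75.  43.] [ 0.434 -0.301  0.029]
lantern_battery 0.76 [494. 240.  58.  48.] [ 0.583 -0.356  0.097]
carpenter_pencil 0.96 [300. 167.  79.  11.] [0.762 0.012 0.006]
0.5 [np.float64(0.0513), np.float64(0.0516), np.float64(0.0517)]
0.52 [np.float64(0.0508), np.float64(0.0508), np.float64(0.0506)]
0.54 [np.float64(0.0508), np.float64(0.0505), np.float64(0.051)]
0.56 [np.float64(0.0511), np.float64(0.0508), np.float64(0.0507)]
0.575 [np.float64(0.0506), np.float64(0.0509), np.float64(0.0508)]
```

View pics/scene9.png

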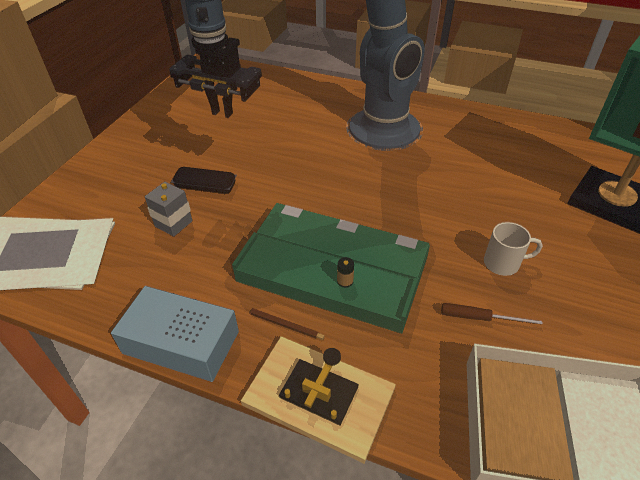

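The lid is flat and level, the cell is standing at (345,272), and everything else is where it was. Handing in.

```bash
python3 -c "
from bench import arm
print(arm.close_job())"
```

```text
the job is handed in; nothing more can be done
None
```

The job is done and handed in after about 20 s of robot time. I pushed the three flat batteries off the deck into the trough from behind, with the fingertips. Then I swept the lid over from the robot's side and pressed it down until it stopped at 18 N.

- **Flats:** before the lid was shut, all three lay flat in the trough, with tops at about 31 mm (32 mm expected).
- **Lid:** its top reads 51–52 mm along and across its full area (52 mm when shut). No flat is visible any more.
- **Round cell:** it is standing and has not moved by more than about 1 mm.
- **Other things on the desk:** all are in place in the scene picture and match the first measurements to within a few mm.
- **Disagreements:** the overhead camera put the glasses case 64 mm off in y and the screwdriver 9 mm off. For the case I put this down to the parked arm partly hiding it. The scene camera had both within 2 mm. The pencil differed by 4 mm in the scene view, but not from overhead.

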